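# Sort tagged detector modules into pass and reject nests

### The job

Sort the three tagged detector modules on the mat: put both green-tagged ones in the green pass tray and the red-tagged one in the red reject tray, one to a nest, upright with the tag on top and sitting flat on the nest's floor. Lower each one right down into its nest before letting go, do not drop it in. Leave the untagged module and everything else on the bench where it is.

Things in the scene. Friction and masses are not known exactly. Their poses are not given: they have to be found in the camera images.
- green_module_1: loose box-shaped detector module, 70 x 40 x 50 mm (x, y, z), 0.25 kg, blue-grey sides, cream top; a steel fitting 14 mm wide stands 12 mm above the top at x = +25 mm; a green tag 36 x 30 mm on the top. Origin: centre of its underside; x along the 70 mm length, z up
- green_module_2: loose box-shaped detector module, 70 x 40 x 50 mm (x, y, z), 0.25 kg, blue-grey sides, cream top; a steel fitting 14 mm wide stands 12 mm above the top at x = +25 mm; a green tag 36 x 30 mm on the top. Origin: centre of its underside; x along the 70 mm length, z up
- red_module: loose box-shaped detector module, 70 x 40 x 50 mm (x, y, z), 0.25 kg, blue-grey sides, cream top; a steel fitting 14 mm wide stands 12 mm above the top at x = +25 mm; a red tag 36 x 30 mm on the top. Origin: centre of its underside; x along the 70 mm length, z up
- plain_module: loose box-shaped detector module, 70 x 40 x 50 mm (x, y, z), 0.25 kg, blue-grey sides, cream top; a steel fitting 14 mm wide stands 12 mm above the top at x = +25 mm; no tag: to be left alone. Origin: centre of its underside; x along the 70 mm length, z up
- pass_tray: fixed pass tray with green walls and grey floor, 183 x 64 mm (x, y), 14 mm high; two nests in a row along its x axis, each an open pocket 84 x 54 mm (long side along x) with 5 mm walls and a 4 mm floor, so 10 mm deep. Origin: centre of its underside
- reject_tray: fixed reject tray with red walls and grey floor, 183 x 64 mm (x, y), 14 mm high; two nests in a row along its x axis, each an open pocket 84 x 54 mm (long side along x) with 5 mm walls and a 4 mm floor, so 10 mm deep. Origin: centre of its underside
- pass_tray_nest0 (a point): centre of the floor of the pass tray's nest 0 (44.5 mm to -x of the tray's centre, 4 mm above the bench); axes as the tray's
- pass_tray_nest1 (a point): centre of the floor of the pass tray's nest 1 (44.5 mm to +x of the tray's centre, 4 mm above the bench); axes as the tray's
- reject_tray_nest0 (a point): centre of the floor of the reject tray's nest 0 (44.5 mm to -x of the tray's centre, 4 mm above the bench); axes as the tray's
- reject_tray_nest1 (a point): centre of the floor of the reject tray's nest 1 (44.5 mm to +x of the tray's centre, 4 mm above the bench); axes as the tray's
- screwdriver: bystander: loose screwdriver, 180 mm, lying flat on the left of the bench; x along its length
- spanner: bystander: loose spanner, 160 mm, lying flat beyond the mat; x along its length
- septa_jar: bystander: small clear jar, 52 mm wide, 65 mm high; origin under its centre
- amber_bottle: bystander: amber bottle, 56 mm wide, 120 mm high; origin under its centre
- beaker: bystander: glass beaker, 68 mm wide, 85 mm high; origin under its centre
- vial_rack: bystander: blue rack of vials, 110 x 70 mm, 39 mm high; origin under its centre
Mind the look-alikes: they are no part of the job. Leave any brown or yellow look-alike of the green_module_2 alone. What is shaped like the pass_tray but pink is not meant.

How it is judged (in metres and radians):
At the end, for the whole second after the job is handed in: Both green-tagged modules rest in nests of the green pass tray and the red-tagged one in a nest of the red reject tray (either nest): underside centre within 13 mm of the nest's centre and within 3 mm of its floor height, upright within 0.1 rad, at rest (((horizontal distance between green_module_1 and pass_tray_nest0 below 0.013 m and z of green_module_1 in the frame of pass_tray_nest0 between -0.003 and 0.003 m) or (horizontal distance between green_module_1 and pass_tray_nest1 below 0.013 m and z of green_module_1 in the frame of pass_tray_nest1 between -0.003 and 0.003 m)) and angle between each of green_module_1, green_module_2, red_module's own z axis and vertical below 0.1 rad and linear speed of each of green_module_1, green_module_2, red_module below 0.02 m/s and ((horizontal distance between green_module_2 and pass_tray_nest0 below 0.013 m and z of green_module_2 in the frame of pass_tray_nest0 between -0.003 and 0.003 m) or (horizontal distance between green_module_2 and pass_tray_nest1 below 0.013 m and z of green_module_2 in the frame of pass_tray_nest1 between -0.003 and 0.003 m)) and ((horizontal distance between red_module and reject_tray_nest0 below 0.013 m and z of red_module in the frame of reject_tray_nest0 between -0.003 and 0.003 m) or (horizontal distance between red_module and reject_tray_nest1 below 0.013 m and z of red_module in the frame of reject_tray_nest1 between -0.003 and 0.003 m))); the robot touches nothing.
It fails at once if the untagged module or another bystander is moved by more than 30 mm (distance of any of plain_module, screwdriver, spanner, septa_jar, amber_bottle, beaker, vial_rack from where it was at the start of the episode above 0.03 m).
It fails at once if a tagged module is dropped over a tray: free of the fingers with its underside centre more than 25 mm above the bench ((contact force between green_module_1 and the fingers below 0.3 N and height (world z) of green_module_1 above 0.025 m and horizontal distance between green_module_1 and pass_tray below 0.1 m) or (contact force between green_module_1 and the fingers below 0.3 N and height (world z) of green_module_1 above 0.025 m and horizontal distance between green_module_1 and reject_tray below 0.1 m) or (contact force between green_module_2 and the fingers below 0.3 N and height (world z) of green_module_2 above 0.025 m and horizontal distance between green_module_2 and pass_tray below 0.1 m) or (contact force between green_module_2 and the fingers below 0.3 N and height (world z) of green_module_2 above 0.025 m and horizontal distance between green_module_2 and reject_tray below 0.1 m) or (contact force between red_module and the fingers below 0.3 N and height (world z) of red_module above 0.025 m and horizontal distance between red_module and pass_tray below 0.1 m) or (contact force between red_module and the fingers below 0.3 N and height (world z) of red_module above 0.025 m and horizontal distance between red_module and reject_tray below 0.1 m)).
It also fails if it takes over 67 s, if anything falls off the work surface, if the arm or the gripper's body presses on something with over 40 N, if the wrist force passes 120 N, or if a joint passes its speed limit or range.

### The arm

A 6-joint arm with a two-finger parallel gripper is mounted at the origin on the work surface. World frame = base frame: x ahead of the robot, y to its left, z up, the work surface at z = 0. Lengths are in mm, angles in degrees, forces in N, time in s.
With the tool pointing down it reaches from about 300 to 850 mm from the base axis. Payload 4.2 kg.
Tool frame: the origin (TCP) lies at the very end of the fingers, on their centre line; the grasp point (between the pads) lies 19 mm behind it; z points along the fingers, y is the line along which they close (so a half turn about z gives the same grasp; the last joint's range is limited). The gripper opens to 91 mm and grips with 3 to 60 N. Pads are 32 mm wide; open, the fingers measure 118 mm over their backs; the gripper's body (76 mm by 178 mm) begins 60 mm behind the grasp point.
Start: joints at [-72.88, 18.312, 89.639, -0, 72.044, -1.146], TCP at [180.224, -546.043, 213.976] pointing down, gripper open.
Joint ranges: [-177.97, 177.97], [-48.28, 115.42], [12.27, 149.76], [-77.06, 257.06], [2.81, 150.46], [-146.56, 146.56]. Speed limits (degrees/s): [147.25, 147.25, 180, 180, 180, 180].

### API

Orientations are given as [roll, pitch, yaw] about the fixed x, y, z axes, in that order (R = Rz(yaw) Ry(pitch) Rx(roll)).
In Python, from workcell import env, grab_frame gives the robot as it stands. The module is installed in compiled form; this text tells all that it offers.
- The arm moves only by the tool move_arm, never from a script. Its argument "plan" is a list of rows, each an object of numbers: "tx", "ty", "tz": the shift along the tool's x, y, z in cm; "wx", "wy", "wz": the turn, a rotation vector about the tool's x, y, z in rad. In form: [{"tx": .., "ty": .., "tz": .., "wx": .., "wy": .., "wz": ..}, ...]. A call has 1 to 12 rows; each row shifts and turns the commanded pose from where the row before left it, along the tool's axes as they then stand; what a row does not reach is not made up. A row lasts 1/12 s, in which the tool goes at most 41.7 mm and 7.16 degrees, less where a joint would pass 70% of its speed; a pose out of reach is approached as far as the arm can. A call is refused whole if a number of a shift passes 4.17 or a number of a turn 0.125, either way. A call with a gripper value outside its range is refused whole. "gripper" is the finger opening in cm, from 0 to 9.12, set as the call begins (left out, the last holds). The fingers move at their own pace and stop on an object; "force" is the grip in N (left out, the last holds). Time passes only in rows, so rows that do not move let the fingers close. It gives the time, the measured TCP pose, the force, the opening and the grip force at its end, in the units of the state.
- env.state(): the state, without advancing time (a new reading comes with each control period).
- grab_frame(name): name is "scene" or "top" or "wrist"; returns a dict with "color" (420x560x3 uint8, red, green, blue), "vfov" (degrees; the focal length in pixels is half the picture's height over the tangent of half this angle, whatever the lens; pixels are square), "cx", "cy" (the principal point, pixels), "view" (4x4, takes a point from world to camera coordinates). Camera axes: x right, y up, looking along -z (the intrinsics and any distortion apply to the point x, -y, -z); pixel columns grow to the right and rows downward; lengths in mm; the calibration is good to about 2 mm. The wrist camera is an equidistant fisheye: a pixel r from the principal point sees the ray r / f radians off the axis. A picture is of the moment at which its call begins. There is no depth.
- env.job_done(): hands the job in; it is judged then, once.
The state is a dict: "time_s": time; "qpos": joint angles; "qvel": joint speeds; "effort": joint torques, N m; "ee_pos": TCP position; "ee_rot": TCP orientation; "force": force on the tool from outside, world axes, zero at the start; "torque": the same for the moment, N m; "gripper_width": finger opening in mm; "gripper_force": force on a finger pad.
Only numpy, scipy, OpenCV 4.12 (cv2) and the standard library are available. Lean on these libraries where they do the work, as an engineer would, in place of code of your own. Each camera call takes 0.05 s, during which the arm holds its last target. There are 200 camera calls.

## Working session

There is one attempt and no reset: what is moved stays moved. The work goes in short steps, Python scripts to look and compute and a tool call to move; the robot and the scene stay as the last step left them, time stands still between calls to the robot, and variables do not carry over. Pictures are saved under pics/ and viewed, at most 10 in all, crops included, and the job is handed in when it is done.

Besides the shell and the picture viewer there is one more tool, called in YAML: its name, and indented under it one key for each argument. move_arm: Moves the arm, as the interface text tells. Its arguments: {"type":"object","properties":{"plan":{"type":"array","items":{"type":"object","properties":{"tx":{"type":"number"},"ty":{"type":"number"},"tz":{"type":"number"},"wx":{"type":"number"},"wy":{"type":"number"},"wz":{"type":"number"}}}},"gripper":{"type":"number"},"force":{"type":"number"}},"required":["plan"]}

```bash
mkdir -p pics
python3 - <<'E'
from workcell import env, grab_frame
import cv2,numpy as np
s=env.state();print(s)
for n in("top","scene"):
    f=grab_frame(n);cv2.imwrite(f"pics/{n}0.png",f["color"][...,::-1]);print(n,f["vfov"],f["cx"],f["cy"],np.round(f["view"],4).tolist())
    np.savez(n+"0.npz",**f)
E
```

```text
{'time_s': 0.0, 'qpos': array([-7.28800844e+01,  1.83512834e+01,  8.97049110e+01, -1.20384739e-03,
        7.20425071e+01, -1.14707913e+00]), 'qvel': array([-0.16038133,  0.09545097, -0.02273218, -0.00891273, -0.06705154,
        0.01096384]), 'effort': array([-6.44116408e-04, -4.12462199e+01, -2.31972224e+01,  7.27024348e-02,
        4.55275190e-02, -1.43076863e-04]), 'ee_pos': array([ 180.07120336, -545.56412054,  213.13398188]), 'ee_rot': array([-1.79901295e+02, -8.31570353e-04,  1.82673661e+01]), 'force': array([-0.32992691, -0.38353909, -0.19974605]), 'torque': array([ 0.03512378,  0.02942765, -0.02731132]), 'gripper_force': 0.0, 'gripper_width': 91.06851212108579}
top 54.989000568179804 280.5393815763725 214.32840677625813 [[-0.0133, -0.9999, 0.0039, -17.9281], [0.9904, -0.0126, 0.1374, -513.5618], [-0.1374, 0.0057, 0.9905, -1369.5847], [0.0, 0.0, 0.0, 1.0]]
scene 51.81704118079677 285.66621809110666 207.3701645483234 [[-0.6444, 0.7643, -0.0237, 348.5209], [-0.5051, -0.4022, 0.7636, 215.6866], [0.5741, 0.504, 0.6452, -1673.2831], [0.0, 0.0, 0.0, 1.0]]
```

View pics/top0.png

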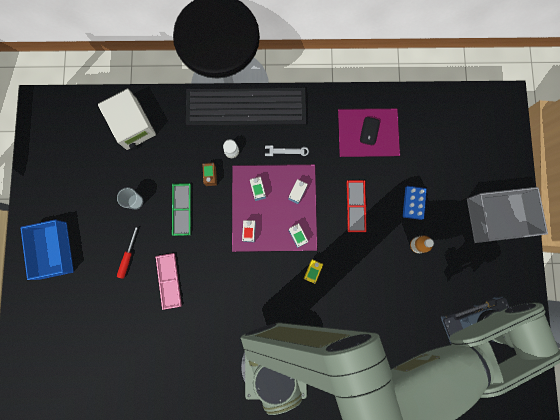

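View pics/scene0.png

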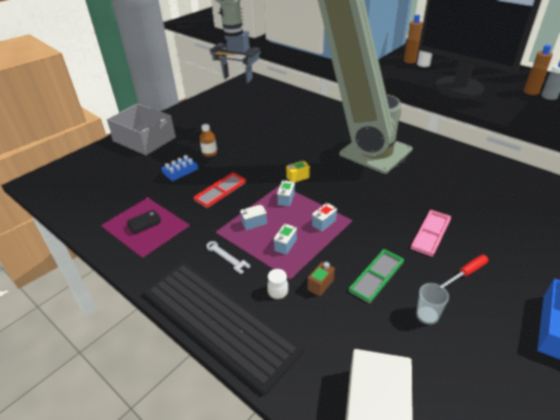

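The top view shows green-tagged modules at (258,187) and (299,235), a red-tagged one at (249,231) and the plain one at (299,190). The look-alikes are brown at (209,173) and yellow at (314,271). The green-walled tray is at (181,209), the red one at (357,206), and the pink look-alike tray at (168,281). The blue-grey/cream modules on the mat are the ones meant. I'll measure them and confirm in a crop.

```bash
cat > h.py <<'E'
import numpy as np,cv2
def ray(f,uv):
    h=f["color"].shape[0];F=h/2/np.tan(np.radians(float(f["vfov"]))/2);V=np.array(f["view"])
    d=np.array([(uv[0]-f["cx"])/F,(uv[1]-f["cy"])/F])
    if f.get("fish"):
        r=np.hypot(*d);c=np.array([d[0]/r*np.sin(r),-d[1]/r*np.sin(r),-np.cos(r)]) if r>0 else np.array([0,0,-1.])
    else: c=np.array([d[0],-d[1],-1])
    R=V[:3,:3];return -R.T@V[:3,3],R.T@c
def onz(f,uv,z):
    o,d=ray(f,uv);return (o+d*(z-o[2])/d[2])[:2]
def masks(c):
    h=cv2.cvtColor(c,cv2.COLOR_RGB2HSV);H,S,Vv=[h[...,i].astype(int) for i in range(3)]
    return dict(green=(H>45)&(H<85)&(S>110)&(Vv>60),red=((H<6)|(H>174))&(S>150)&(Vv>90),cream=(S<45)&(Vv>165))
def blobs(f,name,z,amin,roi):
    m=masks(f["color"])[name].astype(np.uint8);x0,y0,x1,y1=roi;q=np.zeros_like(m);q[y0:y1,x0:x1]=m[y0:y1,x0:x1]
    n,l,s,c=cv2.connectedComponentsWithStats(q)
    out=[]
    for i in range(1,n):
        if s[i,4]<amin: continue
        v,u=np.nonzero(l==i)
        P=np.array([onz(f,p,z) for p in np.stack([u,v],1).astype(float)],np.float32)
        (a,b),(w,h),an=cv2.minAreaRect(P)
        if w<h: w,h,an=h,w,an+90
        out.append((name,np.round(c[i],1).tolist(),int(s[i,4]),"ctr",np.round([a,b],1).tolist(),"mean",np.round(P.mean(0),1).tolist(),"size",round(w,1),round(h,1),"ang",round(an%180,1)))
    return out
E
python3 - <<'E'
from h import *
f=dict(np.load("top0.npz"))
for r in blobs(f,"green",50,15,(235,165,320,252))+blobs(f,"red",50,15,(235,165,320,252))+blobs(f,"cream",50,15,(235,165,320,252)):print(*r)
for r in blobs(f,"green",14,15,(165,175,198,245))+blobs(f,"red",14,15,(340,170,375,240)):print(*r)
c=f["color"][155:285,155:380,::-1];cv2.imwrite("pics/crop.png",cv2.resize(c,None,fx=3.5,fy=3.5,interpolation=cv2.INTER_CUBIC))
E
```

```text
green [257.5, 189.0] 74 ctr [601.2, 54.4] mean [601.2000122070312, 54.400001525878906] size 31.8 27.0 ang 13.6
green [299.0, 236.7] 79 ctr [432.9, -86.3] mean [433.20001220703125, -86.5999984741211] size 32.2 27.6 ang 25.4
red [247.9, 232.1] 75 ctr [449.9, 87.8] mean [451.29998779296875, 88.19999694824219] size 30.9 27.4 ang 179.3
cream [256.5, 186.6] 138 ctr [607.4, 56.3] mean [609.7000122070312, 57.70000076293945] size 72.2 39.7 ang 13.6
cream [297.5, 190.4] 230 ctr [594.3, -84.6] mean [594.4000244140625, -84.5999984741211] size 71.3 39.0 ang 152.7
cream [248.0, 229.4] 135 ctr [456.2, 87.8] mean [460.79998779296875, 87.5999984741211] size 69.0 39.5 ang 175.7
cream [297.4, 234.3] 146 ctr [438.6, -83.6] mean [441.6000061035156, -81.19999694824219] size 68.9 40.0 ang 25.6
green [180.9, 208.3] 297 ctr [540.7, 327.6] mean [542.7000122070312, 327.5] size 187.1 66.9 ang 0.2
red [355.6, 203.4] 264 ctr [545.3, -292.6] mean [552.2999877929688, -291.70001220703125] size 183.3 66.9 ang 179.3
```

View pics/crop.png

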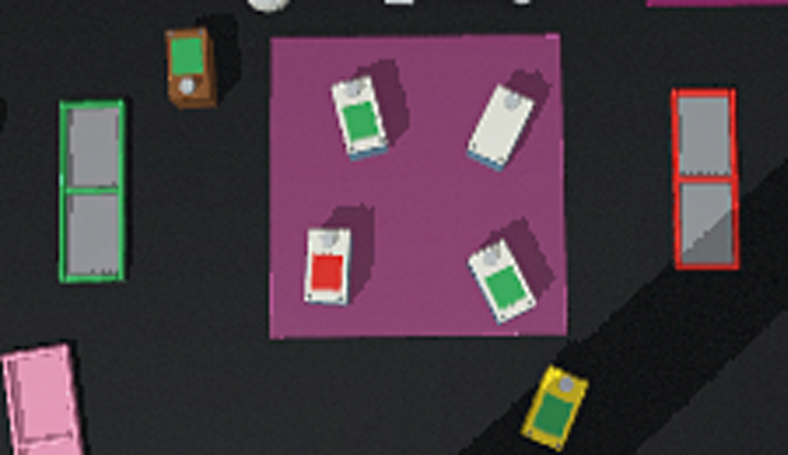

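The crop confirms green-tagged modules at top-view (258,187) and (299,235), and red at (249,231). Each has blue-grey sides, a cream top and its fitting at the far end. The brown and yellow look-alikes also carry green tags but have the wrong bodies, so they stay. The true trays are the green and red ones, not the pink.

First I'll hover near the mat centre and refine the positions with the wrist camera.

```bash
cat > go.py <<'E'
import sys,numpy as np
from workcell import env
s=env.state();x,y,z,yaw=map(float,sys.argv[1:5])
p=s["ee_pos"];r=s["ee_rot"];print("t",round(s["time_s"],2),np.round(p,1),np.round(r,2),"w",round(s["gripper_width"],1),"gf",round(s["gripper_force"],1))
d=np.array([x,y,z])-p;a=np.radians(yaw)
print("wz total",round(float(-np.radians(yaw-r[2])),3),"then cm tx,ty,tz",np.round([(d[0]*np.cos(a)+d[1]*np.sin(a))/10,(d[0]*np.sin(a)-d[1]*np.cos(a))/10,-d[2]/10],2))
E
python3 go.py 438 -84 230 25.6
```

```text
t 0.1 [ 180.1 -545.6  213.2] [-179.91   -0.     18.27] w 91.2 gf 0.0
wz total -0.128 then cm tx,ty,tz [ 43.2  -30.48  -1.68]
```

move_arm:
  plan:
    - {"wz": -0.064}
    - {"wz": -0.064}
    - {"tx": 3, "ty": -2.1, "tz": -0.12}
    - {"tx": 3, "ty": -2.1, "tz": -0.12}
    - {"tx": 3, "ty": -2.1, "tz": -0.12}
    - {"tx": 3, "ty": -2.1, "tz": -0.12}
    - {"tx": 3, "ty": -2.1, "tz": -0.12}
    - {"tx": 3, "ty": -2.1, "tz": -0.12}
    - {"tx": 3, "ty": -2.1, "tz": -0.12}
    - {"tx": 3, "ty": -2.1, "tz": -0.12}
    - {"tx": 3, "ty": -2.1, "tz": -0.12}
    - {"tx": 3, "ty": -2.1, "tz": -0.12}
  gripper: 9.1
  force: 25

```text
schema error: expected keys tx, ty, tz, wx, wy, wz
```

move_arm:
  plan:
    - {"tx": 2.64, "ty": -1.9, "tz": -0.1}
    - {"tx": 2.64, "ty": -1.9, "tz": -0.1}
    - {"tx": 2.64, "ty": -1.9, "tz": -0.1}
    - {"tx": 2.64, "ty": -1.9, "tz": -0.1}
    - {"tx": 2.64, "ty": -1.9, "tz": -0.1}
    - {}
    - {}
    - {}

```text
schema error: expected keys tx, ty, tz, wx, wy, wz
```

```bash
cat > w.py <<'E'
import sys
from workcell import env,grab_frame
from h import *
f=grab_frame("wrist");f["fish"]=1
cv2.imwrite(f"pics/{sys.argv[1]}.png",f["color"][...,::-1])
print(np.round(env.state()["ee_pos"],1),env.state()["ee_rot"][2],"cam",np.round(ray(f,(f["cx"],f["cy"]))[0]),f["vfov"])
for n,z in (("green",50),("red",50),("cream",50)):
    for r in blobs(f,n,z,60,(0,0,560,420)):
        if r[9] if False else r[2]<30000:print(*r)
E
python3 w.py w1
```

```text
[ 180.1 -545.7  213.3] 18.266890443065172 cam [ 255. -522.  384.] 65.70646984690485
green [11.7, 9.6] 250 ctr [309.9, -129.1] mean [308.3999938964844, -129.5] size 32.7 26.6 ang 156.6
cream [306.9, 4.8] 431 ctr [372.9, -513.5] mean [374.0, -513.0] size 46.4 14.1 ang 110.4
cream [514.9, 42.4] 8221 ctr [465.5, -760.6] mean [453.8999938964844, -766.5] size 182.4 160.5 ang 104.3
cream [555.6, 171.9] 226 ctr [330.6, -897.2] mean [328.29998779296875, -902.4000244140625] size 53.5 23.5 ang 31.2
cream [545.8, 226.2] 1606 ctr [257.5, -940.8] mean [252.6999969482422, -929.0] size 105.1 81.5 ang 86.1
cream [534.3, 260.7] 426 ctr [196.2, -956.8] mean [199.60000610351562, -939.5] size 130.1 18.5 ang 83.5
cream [278.2, 293.5] 8597 ctr [54.1, -587.1] mean [54.20000076293945, -587.5] size 432.2 40.8 ang 108.2
cream [30.0, 366.5] 4565 ctr [-349.3, -194.4] mean [-301.5, -198.8000030517578] size 374.7 172.2 ang 166.6
cream [384.4, 314.5] 67 ctr [65.1, -728.7] mean [65.30000305175781, -728.5999755859375] size 18.0 8.7 ang 17.5
cream [554.7, 331.9] 97 ctr [88.6, -1115.1] mean [90.30000305175781, -1115.9000244140625] size 33.0 26.8 ang 49.4
cream [555.8, 354.7] 62 ctr [37.3, -1180.1] mean [39.599998474121094, -1180.9000244140625] size 32.2 22.7 ang 51.1
cream [534.6, 400.3] 2112 ctr [-76.4, -1305.3] mean [-94.69999694824219, -1252.4000244140625] size 400.8 175.8 ang 84.1
cream [449.9, 389.3] 88 ctr [-55.1, -928.1] mean [-57.099998474121094, -933.2000122070312] size 45.0 25.9 ang 105.0
cream [387.1, 411.7] 487 ctr [-125.0, -842.8] mean [-124.30000305175781, -839.7999877929688] size 62.9 54.5 ang 107.2
cream [431.9, 416.6] 127 ctr [-129.3, -946.7] mean [-132.5, -945.9000244140625] size 86.2 21.7 ang 90.9
```

View pics/w1.png

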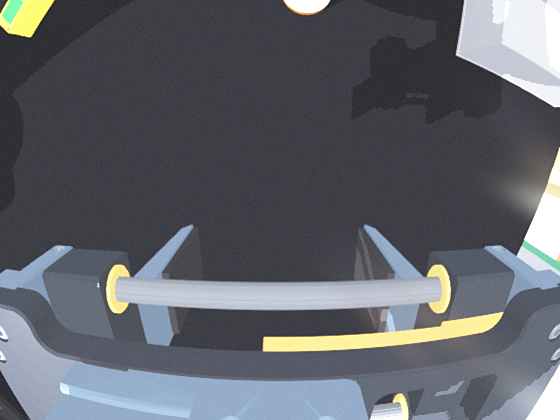

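The rows need all six keys, so those moves were refused. The picture shows only the bare bench from the start pose. I'll go to one hover that shows both trays and the mat.

```bash
python3 go.py 380 0 300 0
```

```text
t 0.15 [ 180.1 -545.7  213.3] [-179.93    0.     18.27] w 90.8 gf 0.0
wz total 0.319 then cm tx,ty,tz [ 19.99 -54.57  -8.67]
```

move_arm:
  plan:
    - {"tx": 0, "ty": 0, "tz": -0.5, "wx": 0, "wy": 0, "wz": 0.106}
    - {"tx": 0, "ty": 0, "tz": -0.5, "wx": 0, "wy": 0, "wz": 0.106}
    - {"tx": 0, "ty": 0, "tz": -0.5, "wx": 0, "wy": 0, "wz": 0.107}
    - {"tx": 1.25, "ty": -3.41, "tz": -0.5, "wx": 0, "wy": 0, "wz": 0}
    - {"tx": 1.25, "ty": -3.41, "tz": -0.5, "wx": 0, "wy": 0, "wz": 0}
    - {"tx": 1.25, "ty": -3.41, "tz": -0.5, "wx": 0, "wy": 0, "wz": 0}
    - {"tx": 1.25, "ty": -3.41, "tz": -0.5, "wx": 0, "wy": 0, "wz": 0}
    - {"tx": 1.25, "ty": -3.41, "tz": -0.5, "wx": 0, "wy": 0, "wz": 0}
    - {"tx": 1.25, "ty": -3.41, "tz": -0.5, "wx": 0, "wy": 0, "wz": 0}
    - {"tx": 1.25, "ty": -3.41, "tz": -0.5, "wx": 0, "wy": 0, "wz": 0}
    - {"tx": 1.25, "ty": -3.41, "tz": -0.5, "wx": 0, "wy": 0, "wz": 0}
  gripper: 9.1
  force: 25

```text
time_s: 1.07
ee_pos: [280.3, -271.4, 269.0]
ee_rot: [-180.0, -0.0, -0.1]
force: [0.7, 0.8, -0.1]
gripper_width: 91.1
gripper_force: 0.0
```

move_arm:
  plan:
    - {"tx": 1.25, "ty": -3.41, "tz": -0.4, "wx": 0, "wy": 0, "wz": 0}
    - {"tx": 1.25, "ty": -3.41, "tz": -0.4, "wx": 0, "wy": 0, "wz": 0}
    - {"tx": 1.25, "ty": -3.41, "tz": -0.4, "wx": 0, "wy": 0, "wz": 0}
    - {"tx": 1.25, "ty": -3.41, "tz": -0.4, "wx": 0, "wy": 0, "wz": 0}
    - {"tx": 1.25, "ty": -3.41, "tz": -0.4, "wx": 0, "wy": 0, "wz": 0}
    - {"tx": 1.25, "ty": -3.41, "tz": -0.4, "wx": 0, "wy": 0, "wz": 0}
    - {"tx": 1.25, "ty": -3.41, "tz": -0.4, "wx": 0, "wy": 0, "wz": 0}
    - {"tx": 1.25, "ty": -3.41, "tz": -0.4, "wx": 0, "wy": 0, "wz": 0}
    - {"tx": 0, "ty": 0, "tz": 0, "wx": 0, "wy": 0, "wz": 0}
    - {"tx": 0, "ty": 0, "tz": 0, "wx": 0, "wy": 0, "wz": 0}
    - {"tx": 0, "ty": 0, "tz": 0, "wx": 0, "wy": 0, "wz": 0}

```text
time_s: 1.98
ee_pos: [379.9, -0.8, 300.6]
ee_rot: [180.0, 0.1, 0.0]
force: [-0.1, -0.7, 0.4]
gripper_width: 91.2
gripper_force: 0.0
```

```bash
cat > w.py <<'E'
import sys
from workcell import env,grab_frame
from h import *
f=grab_frame("wrist");f["fish"]=1;np.savez(sys.argv[1]+".npz",**f)
cv2.imwrite(f"pics/{sys.argv[1]}.png",f["color"][...,::-1])
s=env.state();print(s["time_s"],np.round(s["ee_pos"],1),np.round(s["ee_rot"],2),"cam",np.round(ray(f,(f["cx"],f["cy"]+.1))[0]))
for n in ("green","red","cream"):
    for z in (50,14):
        for r in blobs(f,n,z,100,(0,0,560,300)):
            if (z==14)==(r[8]>150) and r[8]<230:print(z,*r)
E
python3 w.py w2
```

```text
2.0333 [379.8  -1.3 300.6] [ 1.7996e+02  6.0000e-02 -6.0000e-02] cam [459.  -1. 471.]
50 green [234.3, 9.1] 413 ctr [600.8, 54.7] mean [599.0, 55.0] size 32.0 27.3 ang 13.5
50 green [342.5, 137.8] 289 ctr [432.9, -86.5] mean [426.8999938964844, -86.0] size 32.5 26.9 ang 27.7
50 green [369.6, 219.6] 329 ctr [309.4, -130.3] mean [314.0, -130.5] size 34.7 29.3 ang 156.2
14 green [72.2, 75.3] 1547 ctr [539.8, 326.4] mean [540.5, 327.79998779296875] size 186.1 73.5 ang 0.9
50 red [6.0, 193.0] 472 ctr [354.0, 481.4] mean [356.79998779296875, 478.79998779296875] size 93.8 32.6 ang 163.5
14 red [464.2, 68.6] 1537 ctr [545.0, -290.8] mean [545.7000122070312, -291.29998779296875] size 185.1 71.0 ang 179.3
50 cream [236.1, 17.8] 508 ctr [595.1, 53.2] mean [586.5, 52.5] size 48.8 41.8 ang 13.7
50 cream [340.5, 17.5] 1285 ctr [594.6, -84.1] mean [588.7999877929688, -82.5999984741211] size 71.1 41.5 ang 153.4
50 cream [464.1, 42.8] 1144 ctr [577.3, -267.7] mean [576.9000244140625, -267.5] size 73.4 43.0 ang 178.9
50 cream [72.7, 49.6] 1041 ctr [572.9, 299.6] mean [572.7999877929688, 299.6000061035
[... 192 characters left out ...]
[496.20001220703125, -266.6000061035156] size 74.8 42.9 ang 179.5
50 cream [73.5, 102.5] 1117 ctr [491.9, 298.9] mean [491.79998779296875, 298.5] size 75.1 42.9 ang 0.7
50 cream [209.5, 112.6] 1159 ctr [456.9, 88.1] mean [460.29998779296875, 87.5] size 71.8 42.5 ang 176.9
50 cream [339.0, 125.7] 1182 ctr [439.5, -83.1] mean [442.70001220703125, -81.0] size 72.5 42.7 ang 25.7
50 cream [7.2, 147.7] 144 ctr [434.7, 458.2] mean [436.0, 457.5] size 82.9 8.5 ang 163.3
50 cream [549.8, 165.2] 475 ctr [400.9, -470.5] mean [406.6000061035156, -469.20001220703125] size 66.8 54.0 ang 13.1
50 cream [65.4, 210.2] 1592 ctr [322.0, 342.6] mean [326.1000061035156, 337.70001220703125] size 128.2 59.1 ang 8.8
```

View pics/w2.png

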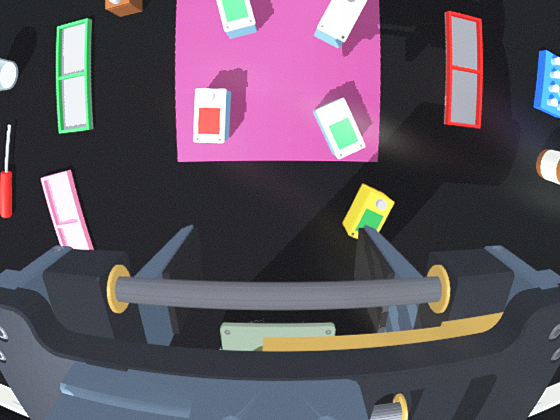

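The wrist view shows the mat modules (red at (209,113), green at (235,15) and (341,127)) and both trays, at (73,75) and (464,69). Positions agree with the top view within about 1–2 mm.

Targets:
- R: (456.5, 88, yaw −3)
- G1: (607.5, 56, yaw 13.6)
- G2: (439, −83.4, yaw 25.6)

I'll pick R first.

```bash
python3 go.py 456.5 88 20 -3
```

```text
t 2.03 [379.8  -1.3 300.6] [ 1.7996e+02  6.0000e-02 -6.0000e-02] w 91.1 gf 0.0
wz total 0.051 then cm tx,ty,tz [ 7.2  -9.32 28.06]
```

move_arm:
  plan:
    - {"tx": 0, "ty": 0, "tz": 1.0, "wx": 0, "wy": 0, "wz": 0.051}
    - {"tx": 1.8, "ty": -2.33, "tz": 2.5, "wx": 0, "wy": 0, "wz": 0}
    - {"tx": 1.8, "ty": -2.33, "tz": 2.5, "wx": 0, "wy": 0, "wz": 0}
    - {"tx": 1.8, "ty": -2.33, "tz": 2.5, "wx": 0, "wy": 0, "wz": 0}
    - {"tx": 1.8, "ty": -2.33, "tz": 2.5, "wx": 0, "wy": 0, "wz": 0}
    - {"tx": 0, "ty": 0, "tz": 2.5, "wx": 0, "wy": 0, "wz": 0}
    - {"tx": 0, "ty": 0, "tz": 2.5, "wx": 0, "wy": 0, "wz": 0}
    - {"tx": 0, "ty": 0, "tz": 0, "wx": 0, "wy": 0, "wz": 0}
    - {"tx": 0, "ty": 0, "tz": 0, "wx": 0, "wy": 0, "wz": 0}

```text
time_s: 2.78
ee_pos: [456.2, 87.3, 140.3]
ee_rot: [179.9, 0.2, -3.1]
force: [0.1, -0.3, -0.3]
gripper_width: 91.0
gripper_force: 0.0
```

move_arm:
  plan:
    - {"tx": 0, "ty": 0, "tz": 2, "wx": 0, "wy": 0, "wz": 0}
    - {"tx": 0, "ty": 0, "tz": 2, "wx": 0, "wy": 0, "wz": 0}
    - {"tx": 0, "ty": 0, "tz": 2, "wx": 0, "wy": 0, "wz": 0}
    - {"tx": 0, "ty": 0, "tz": 2, "wx": 0, "wy": 0, "wz": 0}
    - {"tx": 0, "ty": 0, "tz": 2, "wx": 0, "wy": 0, "wz": 0}
    - {"tx": 0, "ty": 0, "tz": 1, "wx": 0, "wy": 0, "wz": 0}
    - {"tx": 0, "ty": 0, "tz": 1, "wx": 0, "wy": 0, "wz": 0}
    - {"tx": 0, "ty": 0, "tz": 0, "wx": 0, "wy": 0, "wz": 0}
    - {"tx": 0, "ty": 0, "tz": 0, "wx": 0, "wy": 0, "wz": 0}
    - {"tx": 0, "ty": 0, "tz": 0, "wx": 0, "wy": 0, "wz": 0}

```text
time_s: 3.62
ee_pos: [458.5, 88.6, 22.5]
ee_rot: [-180.0, -0.2, -3.0]
force: [-1.0, 0.5, 0.1]
gripper_width: 91.3
gripper_force: 0.0
```

move_arm:
  plan:
    - {"tx": 0, "ty": 0, "tz": 0, "wx": 0, "wy": 0, "wz": 0}
    - {"tx": 0, "ty": 0, "tz": 0, "wx": 0, "wy": 0, "wz": 0}
    - {"tx": 0, "ty": 0, "tz": 0, "wx": 0, "wy": 0, "wz": 0}
    - {"tx": 0, "ty": 0, "tz": 0, "wx": 0, "wy": 0, "wz": 0}
    - {"tx": 0, "ty": 0, "tz": 0, "wx": 0, "wy": 0, "wz": 0}
    - {"tx": 0, "ty": 0, "tz": 0, "wx": 0, "wy": 0, "wz": 0}
    - {"tx": 0, "ty": 0, "tz": 0, "wx": 0, "wy": 0, "wz": 0}
    - {"tx": 0, "ty": 0, "tz": 0, "wx": 0, "wy": 0, "wz": 0}
    - {"tx": 0, "ty": 0, "tz": 0, "wx": 0, "wy": 0, "wz": 0}
    - {"tx": 0, "ty": 0, "tz": 0, "wx": 0, "wy": 0, "wz": 0}
  gripper: 3
  force: 25

```text
time_s: 4.45
ee_pos: [457.0, 88.9, 20.9]
ee_rot: [180.0, 0.0, -2.9]
force: [0.6, -0.5, -0.0]
gripper_width: 39.7
gripper_force: 25.0
```

```bash
python3 go.py 500.6 -291.2 130 -0.7
```

```text
t 4.45 [457.   88.9  20.9] [ 1.7999e+02  1.0000e-02 -2.9300e+00] w 39.7 gf 25.0
wz total -0.039 then cm tx,ty,tz [  4.83  37.95 -10.91]
```

move_arm:
  plan:
    - {"tx": 0, "ty": 0, "tz": -1, "wx": 0, "wy": 0, "wz": 0}
    - {"tx": 0, "ty": 0, "tz": -2.5, "wx": 0, "wy": 0, "wz": 0}
    - {"tx": 0, "ty": 0, "tz": -2.5, "wx": 0, "wy": 0, "wz": 0}
    - {"tx": 0, "ty": 0, "tz": -2.5, "wx": 0, "wy": 0, "wz": 0}
    - {"tx": 0, "ty": 0, "tz": -2.4, "wx": 0, "wy": 0, "wz": -0.039}

```text
time_s: 4.87
ee_pos: [456.4, 88.8, 130.6]
ee_rot: [180.0, 0.1, -0.7]
force: [-0.1, 0.4, -2.9]
gripper_width: 39.9
gripper_force: 25.0
```

move_arm:
  plan:
    - {"tx": 0.4, "ty": 2.0, "tz": 0, "wx": 0, "wy": 0, "wz": 0}
    - {"tx": 0.4, "ty": 3.4, "tz": 0, "wx": 0, "wy": 0, "wz": 0}
    - {"tx": 0.4, "ty": 3.4, "tz": 0, "wx": 0, "wy": 0, "wz": 0}
    - {"tx": 0.4, "ty": 3.4, "tz": 0, "wx": 0, "wy": 0, "wz": 0}
    - {"tx": 0.4, "ty": 3.4, "tz": 0, "wx": 0, "wy": 0, "wz": 0}
    - {"tx": 0.4, "ty": 3.4, "tz": 0, "wx": 0, "wy": 0, "wz": 0}
    - {"tx": 0.4, "ty": 3.4, "tz": 0, "wx": 0, "wy": 0, "wz": 0}
    - {"tx": 0.4, "ty": 3.4, "tz": 0, "wx": 0, "wy": 0, "wz": 0}
    - {"tx": 0.4, "ty": 3.4, "tz": 0, "wx": 0, "wy": 0, "wz": 0}
    - {"tx": 0.4, "ty": 3.4, "tz": 0, "wx": 0, "wy": 0, "wz": 0}
    - {"tx": 0.4, "ty": 3.4, "tz": 0, "wx": 0, "wy": 0, "wz": 0}
    - {"tx": 0.43, "ty": 1.95, "tz": 0, "wx": 0, "wy": 0, "wz": 0}

```text
time_s: 5.87
ee_pos: [500.2, -294.5, 129.2]
ee_rot: [179.9, 0.0, -0.8]
force: [0.7, 0.6, -2.5]
gripper_width: 39.8
gripper_force: 25.0
```

move_arm:
  plan:
    - {"tx": 0, "ty": 0, "tz": 0, "wx": 0, "wy": 0, "wz": 0}
    - {"tx": 0, "ty": 0, "tz": 0, "wx": 0, "wy": 0, "wz": 0}
    - {"tx": 0, "ty": 0, "tz": 0, "wx": 0, "wy": 0, "wz": 0}
    - {"tx": 0, "ty": 0, "tz": 0, "wx": 0, "wy": 0, "wz": 0}
    - {"tx": 0, "ty": 0, "tz": 0, "wx": 0, "wy": 0, "wz": 0}

```text
time_s: 6.28
ee_pos: [500.5, -289.9, 129.9]
ee_rot: [-180.0, 0.0, -0.6]
force: [0.3, 0.3, -2.2]
gripper_width: 39.6
gripper_force: 25.0
```

```bash
python3 go.py 500.6 -291.2 25 -0.7;python3 w.py w3 | grep -v cream
```

```text
t 6.28 [ 500.5 -289.9  129.9] [-1.7997e+02  3.0000e-02 -6.2000e-01] w 39.6 gf 25.0
wz total 0.001 then cm tx,ty,tz [ 0.02  0.13 10.49]
6.3333 [ 500.6 -290.1  130. ] [-1.7999e+02  1.0000e-02 -6.2000e-01] cam [ 579. -292.  301.]
50 red [282.6, 113.7] 2492 ctr [570.9, -293.8] mean [578.5999755859375, -295.0] size 117.9 57.0 ang 179.3
50 red [278.0, 271.4] 1229 ctr [445.7, -289.9] mean [445.8999938964844, -289.8999938964844] size 53.5 19.0 ang 89.4
```

View pics/w3.png

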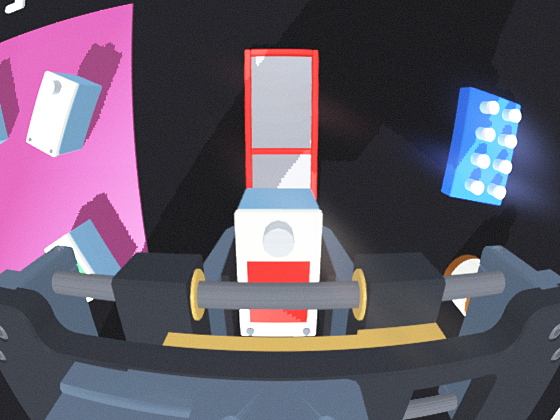

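The wrist view shows the red module gripped upright at (278,265), in line with the red tray at (282,110). I'll lower it.

move_arm:
  plan:
    - {"tx": 0, "ty": 0, "tz": 2, "wx": 0, "wy": 0, "wz": 0}
    - {"tx": 0, "ty": 0.1, "tz": 2, "wx": 0, "wy": 0, "wz": 0}
    - {"tx": 0, "ty": 0, "tz": 2, "wx": 0, "wy": 0, "wz": 0}
    - {"tx": 0, "ty": 0, "tz": 1, "wx": 0, "wy": 0, "wz": 0}
    - {"tx": 0, "ty": 0, "tz": 1, "wx": 0, "wy": 0, "wz": 0}
    - {"tx": 0, "ty": 0, "tz": 1, "wx": 0, "wy": 0, "wz": 0}
    - {"tx": 0, "ty": 0, "tz": 0.5, "wx": 0, "wy": 0, "wz": 0}
    - {"tx": 0, "ty": 0, "tz": 0.5, "wx": 0, "wy": 0, "wz": 0}
    - {"tx": 0, "ty": 0, "tz": 0.25, "wx": 0, "wy": 0, "wz": 0}
    - {"tx": 0, "ty": 0, "tz": 0.2, "wx": 0, "wy": 0, "wz": 0}
    - {"tx": 0, "ty": 0, "tz": 0, "wx": 0, "wy": 0, "wz": 0}
    - {"tx": 0, "ty": 0, "tz": 0, "wx": 0, "wy": 0, "wz": 0}

```text
time_s: 7.33
ee_pos: [500.9, -292.3, 25.8]
ee_rot: [180.0, -0.0, -0.7]
force: [-0.7, -0.7, -2.3]
gripper_width: 40.1
gripper_force: 25.0
```

```bash
python3 go.py 500.6 -291.2 25 -0.7;python3 -c "
from workcell import env;print(env.state()['force'])"
```

```text
t 7.33 [ 500.9 -292.3   25.8] [ 1.7997e+02 -4.0000e-02 -7.0000e-01] w 40.1 gf 25.0
wz total 0.0 then cm tx,ty,tz [-0.03 -0.11  0.08]
[-0.72455659 -0.65906357 -2.28774946]
```

move_arm:
  plan:
    - {"tx": 0, "ty": 0, "tz": 0.1, "wx": 0, "wy": 0, "wz": 0}
    - {"tx": 0, "ty": 0, "tz": 0, "wx": 0, "wy": 0, "wz": 0}
    - {"tx": 0, "ty": 0, "tz": 0, "wx": 0, "wy": 0, "wz": 0}
    - {"tx": 0, "ty": 0, "tz": 0, "wx": 0, "wy": 0, "wz": 0}

```text
time_s: 7.67
ee_pos: [500.7, -292.2, 24.6]
ee_rot: [180.0, -0.0, -0.7]
force: [-0.3, -0.0, -2.1]
gripper_width: 39.7
gripper_force: 25.0
```

move_arm:
  plan:
    - {"tx": 0, "ty": 0, "tz": 0, "wx": 0, "wy": 0, "wz": 0}
    - {"tx": 0, "ty": 0, "tz": 0, "wx": 0, "wy": 0, "wz": 0}
    - {"tx": 0, "ty": 0, "tz": 0, "wx": 0, "wy": 0, "wz": 0}
    - {"tx": 0, "ty": 0, "tz": 0, "wx": 0, "wy": 0, "wz": 0}
    - {"tx": 0, "ty": 0, "tz": 0, "wx": 0, "wy": 0, "wz": 0}
    - {"tx": 0, "ty": 0, "tz": 0, "wx": 0, "wy": 0, "wz": 0}
    - {"tx": 0, "ty": 0, "tz": 0, "wx": 0, "wy": 0, "wz": 0}
    - {"tx": 0, "ty": 0, "tz": 0, "wx": 0, "wy": 0, "wz": 0}
  gripper: 8

```text
time_s: 8.33
ee_pos: [500.7, -292.2, 24.5]
ee_rot: [180.0, -0.0, -0.7]
force: [0.5, 0.2, 0.3]
gripper_width: 80.3
gripper_force: 0.0
```

move_arm:
  plan:
    - {"tx": 0, "ty": 0, "tz": -1, "wx": 0, "wy": 0, "wz": 0}
    - {"tx": 0, "ty": 0, "tz": -2, "wx": 0, "wy": 0, "wz": 0}
    - {"tx": 0, "ty": 0, "tz": -3, "wx": 0, "wy": 0, "wz": 0}
    - {"tx": 0, "ty": 0, "tz": -3, "wx": 0, "wy": 0, "wz": 0}
    - {"tx": 0, "ty": 0, "tz": -3, "wx": 0, "wy": 0, "wz": 0}
    - {"tx": 0, "ty": 0, "tz": 0, "wx": 0, "wy": 0, "wz": 0}
    - {"tx": 0, "ty": 0, "tz": 0, "wx": 0, "wy": 0, "wz": 0}
  gripper: 9.1

```text
time_s: 8.92
ee_pos: [501.8, -292.8, 147.2]
ee_rot: [179.8, -0.3, -0.7]
force: [-0.7, -0.6, -1.0]
gripper_width: 90.8
gripper_force: 0.0
```

```bash
python3 go.py 439 -83.4 145 25.6
```

```text
t 8.92 [ 501.8 -292.8  147.2] [179.84  -0.27  -0.7 ] w 90.8 gf 0.0
wz total -0.459 then cm tx,ty,tz [  3.39 -21.6    0.22]
```

move_arm:
  plan:
    - {"tx": 0, "ty": 0, "tz": 0, "wx": 0, "wy": 0, "wz": -0.115}
    - {"tx": 0, "ty": 0, "tz": 0, "wx": 0, "wy": 0, "wz": -0.115}
    - {"tx": 0, "ty": 0, "tz": 0, "wx": 0, "wy": 0, "wz": -0.115}
    - {"tx": 0, "ty": 0, "tz": 0, "wx": 0, "wy": 0, "wz": -0.114}
    - {"tx": 0.57, "ty": -3.6, "tz": 0, "wx": 0, "wy": 0, "wz": 0}
    - {"tx": 0.57, "ty": -3.6, "tz": 0, "wx": 0, "wy": 0, "wz": 0}
    - {"tx": 0.57, "ty": -3.6, "tz": 0, "wx": 0, "wy": 0, "wz": 0}
    - {"tx": 0.57, "ty": -3.6, "tz": 0, "wx": 0, "wy": 0, "wz": 0}
    - {"tx": 0.57, "ty": -3.6, "tz": 0, "wx": 0, "wy": 0, "wz": 0}
    - {"tx": 0.57, "ty": -3.6, "tz": 0, "wx": 0, "wy": 0, "wz": 0}

```text
time_s: 9.75
ee_pos: [436.3, -81.0, 143.4]
ee_rot: [-179.9, 0.1, 25.6]
force: [0.7, 0.4, 0.6]
gripper_width: 91.0
gripper_force: 0.0
```

move_arm:
  plan:
    - {"tx": 0, "ty": 0, "tz": 0, "wx": 0, "wy": 0, "wz": 0}
    - {"tx": 0, "ty": 0, "tz": 0, "wx": 0, "wy": 0, "wz": 0}
    - {"tx": 0, "ty": 0, "tz": 0, "wx": 0, "wy": 0, "wz": 0}
    - {"tx": 0, "ty": 0, "tz": 0, "wx": 0, "wy": 0, "wz": 0}

```text
time_s: 10.08
ee_pos: [438.5, -83.5, 144.2]
ee_rot: [180.0, 0.0, 25.5]
force: [0.9, -0.9, -1.0]
gripper_width: 91.3
gripper_force: 0.0
```

```bash
python3 go.py 439 -83.4 21 25.6
```

```text
t 10.08 [438.5 -83.5 144.2] [1.7999e+02 2.0000e-02 2.5550e+01] w 91.3 gf 0.0
wz total -0.001 then cm tx,ty,tz [5.000e-02 1.000e-02 1.232e+01]
```

move_arm:
  plan:
    - {"tx": 0.05, "ty": 0, "tz": 2, "wx": 0, "wy": 0, "wz": 0}
    - {"tx": 0, "ty": 0, "tz": 2, "wx": 0, "wy": 0, "wz": 0}
    - {"tx": 0, "ty": 0, "tz": 2, "wx": 0, "wy": 0, "wz": 0}
    - {"tx": 0, "ty": 0, "tz": 2, "wx": 0, "wy": 0, "wz": 0}
    - {"tx": 0, "ty": 0, "tz": 2, "wx": 0, "wy": 0, "wz": 0}
    - {"tx": 0, "ty": 0, "tz": 1.3, "wx": 0, "wy": 0, "wz": 0}
    - {"tx": 0, "ty": 0, "tz": 1, "wx": 0, "wy": 0, "wz": 0}
    - {"tx": 0, "ty": 0, "tz": 0, "wx": 0, "wy": 0, "wz": 0}
    - {"tx": 0, "ty": 0, "tz": 0, "wx": 0, "wy": 0, "wz": 0}
    - {"tx": 0, "ty": 0, "tz": 0, "wx": 0, "wy": 0, "wz": 0}

```text
time_s: 10.92
ee_pos: [439.3, -83.2, 21.8]
ee_rot: [180.0, -0.0, 25.5]
force: [-0.2, -0.0, 0.2]
gripper_width: 91.1
gripper_force: 0.0
```

move_arm:
  plan:
    - {"tx": 0, "ty": 0, "tz": 0, "wx": 0, "wy": 0, "wz": 0}
    - {"tx": 0, "ty": 0, "tz": 0, "wx": 0, "wy": 0, "wz": 0}
    - {"tx": 0, "ty": 0, "tz": 0, "wx": 0, "wy": 0, "wz": 0}
    - {"tx": 0, "ty": 0, "tz": 0, "wx": 0, "wy": 0, "wz": 0}
    - {"tx": 0, "ty": 0, "tz": 0, "wx": 0, "wy": 0, "wz": 0}
    - {"tx": 0, "ty": 0, "tz": 0, "wx": 0, "wy": 0, "wz": 0}
    - {"tx": 0, "ty": 0, "tz": 0, "wx": 0, "wy": 0, "wz": 0}
    - {"tx": 0, "ty": 0, "tz": 0, "wx": 0, "wy": 0, "wz": 0}
    - {"tx": 0, "ty": 0, "tz": 0, "wx": 0, "wy": 0, "wz": 0}
    - {"tx": 0, "ty": 0, "tz": 0, "wx": 0, "wy": 0, "wz": 0}
  gripper: 3
  force: 25

```text
time_s: 11.75
ee_pos: [438.6, -82.4, 21.4]
ee_rot: [180.0, 0.0, 25.6]
force: [0.2, 0.1, 0.2]
gripper_width: 39.7
gripper_force: 25.0
```

move_arm:
  plan:
    - {"tx": 0, "ty": 0, "tz": -1, "wx": 0, "wy": 0, "wz": 0}
    - {"tx": 0, "ty": 0, "tz": -2.5, "wx": 0, "wy": 0, "wz": 0}
    - {"tx": 0, "ty": 0, "tz": -2.5, "wx": 0, "wy": 0, "wz": 0}
    - {"tx": 0, "ty": 0, "tz": -2.5, "wx": 0, "wy": 0, "wz": 0}
    - {"tx": 0, "ty": 0, "tz": -2.5, "wx": 0, "wy": 0, "wz": 0.11}
    - {"tx": 0, "ty": 0, "tz": 0, "wx": 0, "wy": 0, "wz": 0.11}
    - {"tx": 0, "ty": 0, "tz": 0, "wx": 0, "wy": 0, "wz": 0.11}
    - {"tx": 0, "ty": 0, "tz": 0, "wx": 0, "wy": 0, "wz": 0.108}
    - {"tx": 0, "ty": 0, "tz": 0, "wx": 0, "wy": 0, "wz": 0}
    - {"tx": 0, "ty": 0, "tz": 0, "wx": 0, "wy": 0, "wz": 0}

```text
time_s: 12.58
ee_pos: [438.2, -82.3, 131.1]
ee_rot: [-180.0, 0.0, 0.7]
force: [-0.2, 0.5, -1.9]
gripper_width: 40.0
gripper_force: 25.0
```

```bash
python3 go.py 585 327.4 131 0.5
```

```text
t 12.58 [438.2 -82.3 131.1] [-1.7999e+02  5.0000e-02  6.6000e-01] w 40.0 gf 25.0
wz total 0.003 then cm tx,ty,tz [ 1.504e+01 -4.084e+01  1.000e-02]
```

move_arm:
  plan:
    - {"tx": 0.8, "ty": -2.2, "tz": 0, "wx": 0, "wy": 0, "wz": 0}
    - {"tx": 1.3, "ty": -3.55, "tz": 0, "wx": 0, "wy": 0, "wz": 0}
    - {"tx": 1.3, "ty": -3.55, "tz": 0, "wx": 0, "wy": 0, "wz": 0}
    - {"tx": 1.3, "ty": -3.55, "tz": 0, "wx": 0, "wy": 0, "wz": 0}
    - {"tx": 1.3, "ty": -3.55, "tz": 0, "wx": 0, "wy": 0, "wz": 0}
    - {"tx": 1.3, "ty": -3.55, "tz": 0, "wx": 0, "wy": 0, "wz": 0}
    - {"tx": 1.3, "ty": -3.55, "tz": 0, "wx": 0, "wy": 0, "wz": 0}
    - {"tx": 1.3, "ty": -3.55, "tz": 0, "wx": 0, "wy": 0, "wz": 0}
    - {"tx": 1.3, "ty": -3.55, "tz": 0, "wx": 0, "wy": 0, "wz": 0}
    - {"tx": 1.3, "ty": -3.55, "tz": 0, "wx": 0, "wy": 0, "wz": 0}
    - {"tx": 1.3, "ty": -3.55, "tz": 0, "wx": 0, "wy": 0, "wz": 0}
    - {"tx": 1.24, "ty": -3.14, "tz": 0, "wx": 0, "wy": 0, "wz": 0}

```text
time_s: 13.58
ee_pos: [585.5, 329.7, 130.5]
ee_rot: [180.0, 0.1, 0.7]
force: [1.1, -0.6, -1.1]
gripper_width: 40.2
gripper_force: 25.0
```

move_arm:
  plan:
    - {"tx": 0, "ty": 0, "tz": 0, "wx": 0, "wy": 0, "wz": 0}
    - {"tx": 0, "ty": 0, "tz": 0, "wx": 0, "wy": 0, "wz": 0}
    - {"tx": 0, "ty": 0, "tz": 0, "wx": 0, "wy": 0, "wz": 0}
    - {"tx": 0, "ty": 0, "tz": 0, "wx": 0, "wy": 0, "wz": 0}
    - {"tx": 0, "ty": 0, "tz": 0, "wx": 0, "wy": 0, "wz": 0}
    - {"tx": 0, "ty": 0, "tz": 0, "wx": 0, "wy": 0, "wz": 0}

```text
time_s: 14.08
ee_pos: [585.3, 326.2, 131.7]
ee_rot: [180.0, 0.0, 0.5]
force: [-0.2, 0.2, -2.1]
gripper_width: 40.1
gripper_force: 25.0
```

```bash
python3 go.py 585 327.4 25.2 0.5
```

```text
t 14.08 [585.3 326.2 131.7] [179.99   0.     0.45] w 40.1 gf 25.0
wz total -0.001 then cm tx,ty,tz [-0.03 -0.12 10.65]
```

move_arm:
  plan:
    - {"tx": 0, "ty": 0, "tz": 2, "wx": 0, "wy": 0, "wz": 0}
    - {"tx": 0, "ty": -0.1, "tz": 2, "wx": 0, "wy": 0, "wz": 0}
    - {"tx": 0, "ty": 0, "tz": 2, "wx": 0, "wy": 0, "wz": 0}
    - {"tx": 0, "ty": 0, "tz": 1, "wx": 0, "wy": 0, "wz": 0}
    - {"tx": 0, "ty": 0, "tz": 1, "wx": 0, "wy": 0, "wz": 0}
    - {"tx": 0, "ty": 0, "tz": 1, "wx": 0, "wy": 0, "wz": 0}
    - {"tx": 0, "ty": 0, "tz": 0.5, "wx": 0, "wy": 0, "wz": 0}
    - {"tx": 0, "ty": 0, "tz": 0.5, "wx": 0, "wy": 0, "wz": 0}
    - {"tx": 0, "ty": 0, "tz": 0.3, "wx": 0, "wy": 0, "wz": 0}
    - {"tx": 0, "ty": 0, "tz": 0.3, "wx": 0, "wy": 0, "wz": 0}
    - {"tx": 0, "ty": 0, "tz": 0, "wx": 0, "wy": 0, "wz": 0}
    - {"tx": 0, "ty": 0, "tz": 0, "wx": 0, "wy": 0, "wz": 0}

```text
time_s: 15.08
ee_pos: [585.6, 328.5, 25.7]
ee_rot: [-180.0, -0.0, 0.5]
force: [-0.3, -0.3, -2.1]
gripper_width: 40.1
gripper_force: 25.0
```

```bash
python3 go.py 585 327.4 25.2 0.5
```

```text
t 15.08 [585.6 328.5  25.7] [-1.7999e+02 -3.0000e-02  5.1000e-01] w 40.1 gf 25.0
wz total 0.0 then cm tx,ty,tz [-0.06  0.11  0.05]
```

move_arm:
  plan:
    - {"tx": 0, "ty": 0, "tz": 0.05, "wx": 0, "wy": 0, "wz": 0}
    - {"tx": 0, "ty": 0, "tz": 0, "wx": 0, "wy": 0, "wz": 0}
    - {"tx": 0, "ty": 0, "tz": 0, "wx": 0, "wy": 0, "wz": 0}
    - {"tx": 0, "ty": 0, "tz": 0, "wx": 0, "wy": 0, "wz": 0}

```text
time_s: 15.42
ee_pos: [585.5, 328.4, 25.1]
ee_rot: [-180.0, -0.0, 0.5]
force: [-0.2, -0.2, -1.9]
gripper_width: 39.6
gripper_force: 25.0
```

move_arm:
  plan:
    - {"tx": 0, "ty": 0, "tz": 0, "wx": 0, "wy": 0, "wz": 0}
    - {"tx": 0, "ty": 0, "tz": 0, "wx": 0, "wy": 0, "wz": 0}
    - {"tx": 0, "ty": 0, "tz": 0, "wx": 0, "wy": 0, "wz": 0}
    - {"tx": 0, "ty": 0, "tz": 0, "wx": 0, "wy": 0, "wz": 0}
    - {"tx": 0, "ty": 0, "tz": 0, "wx": 0, "wy": 0, "wz": 0}
    - {"tx": 0, "ty": 0, "tz": 0, "wx": 0, "wy": 0, "wz": 0}
    - {"tx": 0, "ty": 0, "tz": 0, "wx": 0, "wy": 0, "wz": 0}
    - {"tx": 0, "ty": 0, "tz": 0, "wx": 0, "wy": 0, "wz": 0}
  gripper: 8

```text
time_s: 16.08
ee_pos: [585.4, 328.3, 24.9]
ee_rot: [180.0, -0.0, 0.5]
force: [-0.2, 0.4, -0.4]
gripper_width: 79.9
gripper_force: 0.0
```

move_arm:
  plan:
    - {"tx": 0, "ty": 0, "tz": -1, "wx": 0, "wy": 0, "wz": 0}
    - {"tx": 0, "ty": 0, "tz": -2, "wx": 0, "wy": 0, "wz": 0}
    - {"tx": 0, "ty": 0, "tz": -3, "wx": 0, "wy": 0, "wz": 0}
    - {"tx": 0, "ty": 0, "tz": -3, "wx": 0, "wy": 0, "wz": 0}
    - {"tx": 0, "ty": 0, "tz": -3, "wx": 0, "wy": 0, "wz": 0}
    - {"tx": 0, "ty": 0, "tz": 0, "wx": 0, "wy": 0, "wz": -0.115}
    - {"tx": 0, "ty": 0, "tz": 0, "wx": 0, "wy": 0, "wz": -0.115}
    - {"tx": 0, "ty": 0, "tz": 0, "wx": 0, "wy": 0, "wz": 0}
    - {"tx": 0, "ty": 0, "tz": 0, "wx": 0, "wy": 0, "wz": 0}
  gripper: 9.1

```text
time_s: 16.83
ee_pos: [585.3, 328.3, 145.4]
ee_rot: [180.0, -0.0, 13.5]
force: [0.9, -0.0, -0.7]
gripper_width: 90.9
gripper_force: 0.0
```

```bash
python3 go.py 607.5 56 145 13.6
```

```text
t 16.83 [585.3 328.3 145.4] [ 1.800e+02 -2.000e-02  1.351e+01] w 90.9 gf 0.0
wz total -0.002 then cm tx,ty,tz [-4.25 26.99  0.04]
```

move_arm:
  plan:
    - {"tx": -0.5, "ty": 3.2, "tz": 0, "wx": 0, "wy": 0, "wz": 0}
    - {"tx": -0.5, "ty": 3.4, "tz": 0, "wx": 0, "wy": 0, "wz": 0}
    - {"tx": -0.55, "ty": 3.4, "tz": 0, "wx": 0, "wy": 0, "wz": 0}
    - {"tx": -0.55, "ty": 3.4, "tz": 0, "wx": 0, "wy": 0, "wz": 0}
    - {"tx": -0.55, "ty": 3.4, "tz": 0, "wx": 0, "wy": 0, "wz": 0}
    - {"tx": -0.55, "ty": 3.4, "tz": 0, "wx": 0, "wy": 0, "wz": 0}
    - {"tx": -0.55, "ty": 3.4, "tz": 0, "wx": 0, "wy": 0, "wz": 0}
    - {"tx": -0.5, "ty": 3.39, "tz": 0, "wx": 0, "wy": 0, "wz": 0}
    - {"tx": 0, "ty": 0, "tz": 0, "wx": 0, "wy": 0, "wz": 0}
    - {"tx": 0, "ty": 0, "tz": 0, "wx": 0, "wy": 0, "wz": 0}
    - {"tx": 0, "ty": 0, "tz": 0, "wx": 0, "wy": 0, "wz": 0}
    - {"tx": 0, "ty": 0, "tz": 0, "wx": 0, "wy": 0, "wz": 0}

```text
time_s: 17.83
ee_pos: [607.8, 57.2, 144.8]
ee_rot: [-180.0, 0.0, 13.7]
force: [-0.0, 0.0, 0.4]
gripper_width: 91.0
gripper_force: 0.0
```

```bash
python3 go.py 607.5 56 21 13.6
```

```text
t 17.83 [607.8  57.2 144.8] [-1.7998e+02  2.0000e-02  1.3700e+01] w 91.0 gf 0.0
wz total 0.002 then cm tx,ty,tz [-0.06  0.11 12.38]
```

move_arm:
  plan:
    - {"tx": -0.03, "ty": 0.1, "tz": 2, "wx": 0, "wy": 0, "wz": 0}
    - {"tx": 0, "ty": 0, "tz": 2, "wx": 0, "wy": 0, "wz": 0}
    - {"tx": 0, "ty": 0, "tz": 2, "wx": 0, "wy": 0, "wz": 0}
    - {"tx": 0, "ty": 0, "tz": 2, "wx": 0, "wy": 0, "wz": 0}
    - {"tx": 0, "ty": 0, "tz": 2, "wx": 0, "wy": 0, "wz": 0}
    - {"tx": 0, "ty": 0, "tz": 1.4, "wx": 0, "wy": 0, "wz": 0}
    - {"tx": 0, "ty": 0, "tz": 1, "wx": 0, "wy": 0, "wz": 0}
    - {"tx": 0, "ty": 0, "tz": 0, "wx": 0, "wy": 0, "wz": 0}
    - {"tx": 0, "ty": 0, "tz": 0, "wx": 0, "wy": 0, "wz": 0}
    - {"tx": 0, "ty": 0, "tz": 0, "wx": 0, "wy": 0, "wz": 0}

```text
time_s: 18.67
ee_pos: [608.7, 55.6, 21.9]
ee_rot: [180.0, -0.1, 13.7]
force: [-0.1, 0.0, 0.3]
gripper_width: 90.9
gripper_force: 0.0
```

move_arm:
  plan:
    - {"tx": 0, "ty": 0, "tz": 0, "wx": 0, "wy": 0, "wz": 0}
    - {"tx": 0, "ty": 0, "tz": 0, "wx": 0, "wy": 0, "wz": 0}
    - {"tx": 0, "ty": 0, "tz": 0, "wx": 0, "wy": 0, "wz": 0}
    - {"tx": 0, "ty": 0, "tz": 0, "wx": 0, "wy": 0, "wz": 0}
    - {"tx": 0, "ty": 0, "tz": 0, "wx": 0, "wy": 0, "wz": 0}
    - {"tx": 0, "ty": 0, "tz": 0, "wx": 0, "wy": 0, "wz": 0}
    - {"tx": 0, "ty": 0, "tz": 0, "wx": 0, "wy": 0, "wz": 0}
    - {"tx": 0, "ty": 0, "tz": 0, "wx": 0, "wy": 0, "wz": 0}
    - {"tx": 0, "ty": 0, "tz": 0, "wx": 0, "wy": 0, "wz": 0}
    - {"tx": 0, "ty": 0, "tz": 0, "wx": 0, "wy": 0, "wz": 0}
  gripper: 3
  force: 25

```text
time_s: 19.5
ee_pos: [607.9, 55.2, 21.0]
ee_rot: [-180.0, -0.0, 13.7]
force: [-0.3, 0.7, 0.3]
gripper_width: 39.8
gripper_force: 25.0
```

move_arm:
  plan:
    - {"tx": 0, "ty": 0, "tz": -1, "wx": 0, "wy": 0, "wz": 0}
    - {"tx": 0, "ty": 0, "tz": -2.5, "wx": 0, "wy": 0, "wz": 0}
    - {"tx": 0, "ty": 0, "tz": -2.5, "wx": 0, "wy": 0, "wz": 0}
    - {"tx": 0, "ty": 0, "tz": -2.5, "wx": 0, "wy": 0, "wz": 0}
    - {"tx": 0, "ty": 0, "tz": -2.5, "wx": 0, "wy": 0, "wz": 0}
    - {"tx": 0, "ty": 0, "tz": -2, "wx": 0, "wy": 0, "wz": 0.115}
    - {"tx": 0, "ty": 0, "tz": -1, "wx": 0, "wy": 0, "wz": 0.114}
    - {"tx": 0, "ty": 0, "tz": 0, "wx": 0, "wy": 0, "wz": 0}
    - {"tx": 0, "ty": 0, "tz": 0, "wx": 0, "wy": 0, "wz": 0}
    - {"tx": 0, "ty": 0, "tz": 0, "wx": 0, "wy": 0, "wz": 0}

```text
time_s: 20.33
ee_pos: [606.9, 54.9, 159.8]
ee_rot: [180.0, 0.1, 0.7]
force: [0.5, -0.3, -2.4]
gripper_width: 40.1
gripper_force: 25.0
```

```bash
python3 go.py 496 326.6 161 0.5
```

```text
t 20.33 [606.9  54.9 159.8] [1.7998e+02 1.5000e-01 7.0000e-01] w 40.1 gf 25.0
wz total 0.003 then cm tx,ty,tz [-10.85 -27.27  -0.12]
```

move_arm:
  plan:
    - {"tx": -0.9, "ty": -2.2, "tz": 0, "wx": 0, "wy": 0, "wz": 0.003}
    - {"tx": -1.36, "ty": -3.45, "tz": 0, "wx": 0, "wy": 0, "wz": 0}
    - {"tx": -1.36, "ty": -3.45, "tz": 0, "wx": 0, "wy": 0, "wz": 0}
    - {"tx": -1.36, "ty": -3.45, "tz": 0, "wx": 0, "wy": 0, "wz": 0}
    - {"tx": -1.36, "ty": -3.45, "tz": 0, "wx": 0, "wy": 0, "wz": 0}
    - {"tx": -1.36, "ty": -3.45, "tz": 0, "wx": 0, "wy": 0, "wz": 0}
    - {"tx": -1.36, "ty": -3.45, "tz": 0, "wx": 0, "wy": 0, "wz": 0}
    - {"tx": -1.36, "ty": -3.45, "tz": 0, "wx": 0, "wy": 0, "wz": 0}
    - {"tx": -0.43, "ty": -0.92, "tz": 0, "wx": 0, "wy": 0, "wz": 0}
    - {"tx": 0, "ty": 0, "tz": 0, "wx": 0, "wy": 0, "wz": 0}
    - {"tx": 0, "ty": 0, "tz": 0, "wx": 0, "wy": 0, "wz": 0}
    - {"tx": 0, "ty": 0, "tz": 0, "wx": 0, "wy": 0, "wz": 0}

```text
time_s: 21.33
ee_pos: [497.6, 325.6, 160.0]
ee_rot: [179.9, 0.1, 0.4]
force: [-0.2, -0.5, -3.2]
gripper_width: 39.7
gripper_force: 25.0
```

move_arm:
  plan:
    - {"tx": 0, "ty": 0, "tz": 1.5, "wx": 0, "wy": 0, "wz": 0}
    - {"tx": 0, "ty": 0, "tz": 1.5, "wx": 0, "wy": 0, "wz": 0}
    - {"tx": 0, "ty": 0, "tz": 0, "wx": 0, "wy": 0, "wz": 0}
    - {"tx": 0, "ty": 0, "tz": 0, "wx": 0, "wy": 0, "wz": 0}
    - {"tx": 0, "ty": 0, "tz": 0, "wx": 0, "wy": 0, "wz": 0}

```text
time_s: 21.75
ee_pos: [498.4, 326.2, 131.5]
ee_rot: [-180.0, -0.0, 0.3]
force: [-0.1, -0.1, -1.1]
gripper_width: 39.9
gripper_force: 25.0
```

```bash
python3 go.py 496 326.6 25 0.5; python3 w.py w4|head -1
```

```text
t 21.75 [498.4 326.2 131.5] [-1.7999e+02 -5.0000e-02  3.2000e-01] w 39.9 gf 25.0
wz total -0.003 then cm tx,ty,tz [-0.24 -0.04 10.65]
21.8 [498.5 326.6 131.8] [-1.7996e+02 -9.0000e-02  3.3000e-01] cam [577. 326. 303.]
```

View pics/w4.png

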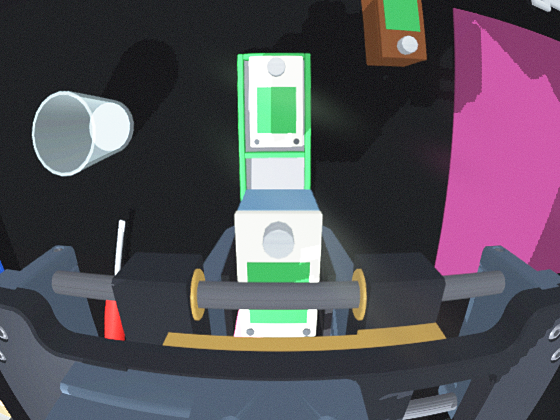

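The wrist view shows G2 sitting in the far nest at (276,100) and G1 gripped upright at (278,265), in line with the tray. I'll lower it.

move_arm:
  plan:
    - {"tx": -0.12, "ty": 0, "tz": 2, "wx": 0, "wy": 0, "wz": -0.003}
    - {"tx": -0.12, "ty": 0, "tz": 2, "wx": 0, "wy": 0, "wz": 0}
    - {"tx": 0, "ty": 0, "tz": 2, "wx": 0, "wy": 0, "wz": 0}
    - {"tx": 0, "ty": 0, "tz": 1, "wx": 0, "wy": 0, "wz": 0}
    - {"tx": 0, "ty": 0, "tz": 1, "wx": 0, "wy": 0, "wz": 0}
    - {"tx": 0, "ty": 0, "tz": 1, "wx": 0, "wy": 0, "wz": 0}
    - {"tx": 0, "ty": 0, "tz": 0.5, "wx": 0, "wy": 0, "wz": 0}
    - {"tx": 0, "ty": 0, "tz": 0.5, "wx": 0, "wy": 0, "wz": 0}
    - {"tx": 0, "ty": 0, "tz": 0.3, "wx": 0, "wy": 0, "wz": 0}
    - {"tx": 0, "ty": 0, "tz": 0.3, "wx": 0, "wy": 0, "wz": 0}
    - {"tx": 0, "ty": 0, "tz": 0, "wx": 0, "wy": 0, "wz": 0}
    - {"tx": 0, "ty": 0, "tz": 0, "wx": 0, "wy": 0, "wz": 0}

```text
time_s: 22.8
ee_pos: [495.2, 327.0, 25.1]
ee_rot: [-180.0, -0.0, 0.6]
force: [-0.4, -0.1, -3.2]
gripper_width: 39.8
gripper_force: 25.0
```

```bash
python3 go.py 496 326.6 25 0.5
```

```text
t 22.8 [495.2 327.   25.1] [-1.7999e+02 -2.0000e-02  5.6000e-01] w 39.8 gf 25.0
wz total 0.001 then cm tx,ty,tz [0.08 0.04 0.01]
```

move_arm:
  plan:
    - {"tx": 0, "ty": 0, "tz": 0.05, "wx": 0, "wy": 0, "wz": 0}
    - {"tx": 0, "ty": 0, "tz": 0, "wx": 0, "wy": 0, "wz": 0}
    - {"tx": 0, "ty": 0, "tz": 0, "wx": 0, "wy": 0, "wz": 0}
    - {"tx": 0, "ty": 0, "tz": 0, "wx": 0, "wy": 0, "wz": 0}

```text
time_s: 23.13
ee_pos: [495.2, 327.0, 24.6]
ee_rot: [-180.0, -0.0, 0.6]
force: [1.2, -0.5, -2.9]
gripper_width: 39.8
gripper_force: 25.0
```

move_arm:
  plan:
    - {"tx": 0, "ty": 0, "tz": 0, "wx": 0, "wy": 0, "wz": 0}
    - {"tx": 0, "ty": 0, "tz": 0, "wx": 0, "wy": 0, "wz": 0}
    - {"tx": 0, "ty": 0, "tz": 0, "wx": 0, "wy": 0, "wz": 0}
    - {"tx": 0, "ty": 0, "tz": 0, "wx": 0, "wy": 0, "wz": 0}
    - {"tx": 0, "ty": 0, "tz": 0, "wx": 0, "wy": 0, "wz": 0}
    - {"tx": 0, "ty": 0, "tz": 0, "wx": 0, "wy": 0, "wz": 0}
    - {"tx": 0, "ty": 0, "tz": 0, "wx": 0, "wy": 0, "wz": 0}
    - {"tx": 0, "ty": 0, "tz": 0, "wx": 0, "wy": 0, "wz": 0}
  gripper: 8

```text
time_s: 23.8
ee_pos: [495.1, 326.9, 24.4]
ee_rot: [180.0, 0.0, 0.6]
force: [0.5, 0.1, -0.4]
gripper_width: 80.1
gripper_force: 0.0
```

move_arm:
  plan:
    - {"tx": 0, "ty": 0, "tz": -1, "wx": 0, "wy": 0, "wz": 0}
    - {"tx": 0, "ty": 0, "tz": -2, "wx": 0, "wy": 0, "wz": 0}
    - {"tx": 0, "ty": 0, "tz": -3, "wx": 0, "wy": 0, "wz": 0}
    - {"tx": 0, "ty": 0, "tz": -3, "wx": 0, "wy": 0, "wz": 0}
    - {"tx": 0, "ty": 0, "tz": -3, "wx": 0, "wy": 0, "wz": 0}
    - {"tx": -3, "ty": 2, "tz": -1, "wx": 0, "wy": 0, "wz": 0}
    - {"tx": -3, "ty": 2, "tz": -1, "wx": 0, "wy": 0, "wz": 0}
    - {"tx": -3, "ty": 2, "tz": -1, "wx": 0, "wy": 0, "wz": 0}
    - {"tx": -3, "ty": 2, "tz": -1, "wx": 0, "wy": 0, "wz": 0}
    - {"tx": -1, "ty": 2, "tz": 0, "wx": 0, "wy": 0, "wz": 0}
    - {"tx": 0, "ty": 0, "tz": 0, "wx": 0, "wy": 0, "wz": 0}
    - {"tx": 0, "ty": 0, "tz": 0, "wx": 0, "wy": 0, "wz": 0}

```text
time_s: 24.8
ee_pos: [365.9, 225.3, 185.6]
ee_rot: [-179.9, -0.1, 0.5]
force: [0.6, 1.0, 0.2]
gripper_width: 79.8
gripper_force: 0.0
```

```bash
python3 w.py w5 | head -1
python3 - <<'E'
from workcell import grab_frame
from h import *
f=grab_frame("top")
for n in("green","red","cream"):
  for roi in((165,170,320,252),(340,170,375,240)):
    for r in blobs(f,n,54,15,roi):print(*r)
a=f["color"][150:290,90:450,::-1];cv2.imwrite("pics/end.png",cv2.resize(a,None,fx=2.2,fy=2.2,interpolation=cv2.INTER_CUBIC))
E
```

```text
24.85 [366.6 226.  185.3] [-1.7993e+02 -1.2000e-01  5.3000e-01] cam [444. 225. 357.]
green [208.0, 172.5] 54 ctr [661.0, 226.2] mean [661.0, 226.1999969482422] size 28.3 17.8 ang 89.3
green [183.1, 205.4] 166 ctr [544.1, 317.5] mean [546.2000122070312, 310.70001220703125] size 163.9 62.3 ang 1.4
green [178.5, 195.5] 80 ctr [580.9, 327.2] mean [580.9000244140625, 327.1000061035156] size 32.4 24.2 ang 1.2
green [178.1, 221.4] 60 ctr [487.3, 325.1] mean [490.8999938964844, 326.5] size 31.1 24.0 ang 1.2
red [355.4, 201.4] 214 ctr [538.9, -285.2] mean [552.7000122070312, -283.5] size 178.6 64.7 ang 179.7
red [358.8, 218.5] 84 ctr [492.9, -293.6] mean [492.70001220703125, -293.0] size 31.2 27.9 ang 179.3
cream [297.3, 190.9] 181 ctr [594.4, -84.0] mean [592.0, -83.5999984741211] size 66.2 37.2 ang 152.7
cream [178.9, 193.6] 145 ctr [585.8, 327.3] mean [587.7000122070312, 325.8999938964844] size 70.5 38.1 ang 1.1
cream [178.1, 215.9] 97 ctr [496.3, 325.3] mean [509.79998779296875, 327.0] size 62.2 37.7 ang 1.3
cream [177.3, 247.7] 27 ctr [401.6, 331.7] mean [401.0, 327.5] size 46.4 12.3 ang 116.2
cream [359.0, 211.7] 75 ctr [503.8, -292.4] mean [516.5, -294.70001220703125] size 58.8 37.9 ang 177.6
cream [359.0, 225.0] 21 ctr [470.4, -292.8] mean [470.3999938964844, -292.79998779296875] size 20.8 6.9 ang 89.3
```

View pics/end.png

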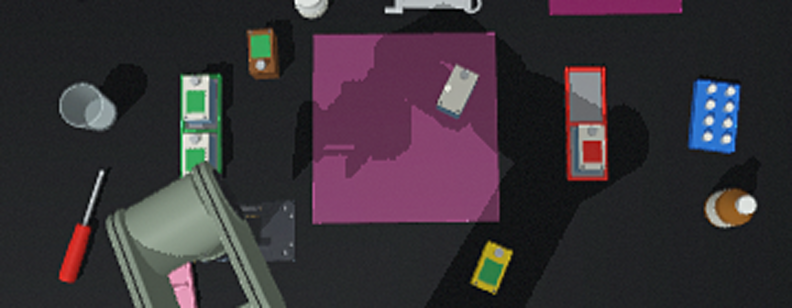

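The final view shows both green modules in the pass tray at (197,97) and (195,150), and red in the reject tray at (592,150). Measured centres are within a few mm of the nests, and the plain module is where it was. I'll hand it in.

```bash
python3 -c "
from workcell import env;print(env.job_done())"
```

```text
the job is handed in; nothing more can be done
None
```

The job is handed in: both green-tagged modules are in the pass tray and the red-tagged one is in the reject tray, each lowered into its nest, and nothing else was touched; the hand-in gave no verdict, but the last camera view put all three within a few mm of their nest centres.

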